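Lower the abrading arm and press start

ROBOT

A 7-joint arm with a two-finger parallel gripper is mounted at the origin on the work surface. World frame = base frame: x ahead of the robot, y to its left, z up, the work surface at z = 0. Lengths are in m, angles in rad, forces in N, time in s.
With the tool pointing down it reaches from about 0.425 to 0.875 m from the base axis. Payload 9.9 kg.
Tool frame: the origin (TCP) lies at the centre of the arm's flange, where the gripper is bolted on; the fingertips stand 173 mm ahead of it and the grasp point (between the pads) lies 155 mm ahead of it; z points along the fingers, y is the line along which they close (so a half turn about z gives the same grasp; the last joint's range is limited). The gripper opens to 85 mm and grips with 20 to 120 N. Pads are 22 mm wide; open, the fingers measure 114 mm over their backs; the gripper's body (76 mm by 85 mm) begins 54 mm behind the grasp point. The pads swing forward as they close: fully open they stand 13 mm farther back than shut.
Start: joints at [1.021, 0.576, 0.025, 1.437, -0.015, 1.129, -0.057], TCP at [0.303, -0.603, 0.405] pointing down, gripper open.
Joint ranges: [-2.76, 2.76], [-0.34, 2.15], [-1.52, 1.57], [0.19, 2.46], [-1.09, 4.23], [0.17, 1.99], [-2.82, 2.82]. Speed limits (rad/s): [2.22, 2.22, 3.01, 3.01, 3.14, 3.14, 3.14].

INTERFACE

Orientations are given as a rotation vector (axis times angle).
In Python, from station import arm, claw, cams, job gives the robot as it stands. The module is installed in compiled form; this text tells all that it offers. Calls block until the motion is done:
- arm.move_pose(position, orientation): joint-space move of the TCP to a pose.
- arm.move_linear(position, ori=None, rate=0.15): straight line of the TCP; ori=None keeps the orientation; rate is the mean speed in m/s.
- arm.movej(angles): joint-space move.
- claw.release() and claw.grab(): open the fingers fully, or close them until they stop; the grip force is fixed at half the most.
- arm.sleep(seconds).
- arm.ik(position, orientation): joint angles nearest the present ones, or None.
- arm.read_state(): the state.
- cams.camera(name): name is "side" or "top" or "wrist"; returns (picture, depth): 420x560x3 uint8, red, green, blue; 420x560 float32, m along the optical axis (not along the pixel's ray), 0 where there is no reading.
- cams.get_calibration(name): a dict with "fx", "fy", "cx", "cy" (pixels), "position" and "rotation" of the camera in the world. Camera axes: x right, y down, z forward; pixel columns grow to the right and rows downward; lengths in m; the calibration is good to about 2 mm. A picture is of the moment at which its call begins: read the wrist's pose just before it. get_calibration takes no time and is no camera call; for the wrist camera it gives the pose at the moment of the call.
A pose or a line that the arm cannot do raises arm.Unreachable and nothing moves.
- job.finish_job(): hands the job in; it is judged then, once.
Trained networks look in the newest picture that a camera, given by its name, has taken for a name from the list of things; names that differ only in an ending like _2 or _b are one class to them, and where a whole thing is asked for, a point or a joint stands for the part that bears it (a point fixed in the world has none). Each returns a list of dicts, best first, with "p" (0 to 1); they miss things now and then, are a little off and sometimes report something else, mostly with a low value. They report only what shows in the picture. A call takes as long as a camera call.
- cams.find_in(name, camera): "centre" ([x, y, z] in m, in world coordinates, good to about 4 mm: the middle of the surface that is visible of it).
The state is a dict: "t": time; "joints": joint angles; "joint_vel": joint speeds; "joint_efforts": joint torques, N m; "eef_pos": TCP position; "ee_rot": TCP orientation; "force": force on the tool from outside, world axes, zero at the start; "wrist_torque": the same for the moment, N m; "opening": finger opening in m; "finger_force": force on a finger pad.
Only numpy, scipy, OpenCV 4.12 (cv2) and the standard library are available. Lean on these libraries where they do the work, as an engineer would, in place of code of your own. Each camera call takes 0.05 s, during which the arm holds its last target. There are 200 camera calls.

TASK

Get the rotary abraser going: with the fingertips, gently push down the raised right-hand abrading arm by its thumb tab until its wheel rests on the specimen, then lightly press the round start key fully in, let it come out again, and draw back clear. Do not grip anything, do not press start before the arm is down, and leave the left arm, the other keys, the power switch and the loose things around alone.

Things in the scene. Friction and masses are not known exactly. Their poses are not given: they have to be found in the camera images.
- abraser: Rotary abraser, a cream bench machine 380 mm deep (x), 340 mm wide (y), fixed to the bench. Origin on the bench under the turntable's axis; x from its front (control panel, robot side) to its back, y to the operator's left, z up: the 'machine frame' of the other entries. Deck at z 0.105, x -0.085 to 0.18; plum panel slopes down from (x -0.085, z 0.105) to (x -0.20, z 0.05), 25.6 degrees.
- turntable_centre (a point): Centre of the grey specimen disc (radius 50 mm) on the turntable, top face at z 0.130 in the machine frame. Two abrading arms hinged at x 0.12 reach forward over it at y +0.05 (left, already down) and y -0.05 (right, raised); behind, between them, a nozzle post rises to z 0.195 (x 0.04 to 0.14).
- right_arm (a joint): Angle of the right-hand abrading arm (rad): 0 = down on its stop, its wheel (52 mm diameter, inner side) resting on the specimen; starts raised 0.45 to 0.75; limit 1.1. Stiff hinge: it stays where it is left and goes down under 1 to 3 N on its tab. At the stop the rubber wheel gives about 1 mm per 5 N.
- right_arm_tab (a point): Middle of the upper face of the right arm's thumb tab, the flat ribbed plate at its front end, 26 mm wide, 7 mm thick, where one pushes it down. z is square to the face (straight up with the arm down), the tab's front edge is 20 mm ahead of this point. With the arm down it lies at (-0.050, -0.05, 0.165) in the machine frame.
- right_arm_pivot (a point): Pivot of the right arm, at (0.12, -0.05, 0.156) in the machine frame, axis level along the machine's y. The tab point lies 170 mm in front of it and, arm down, 9 mm above it; raising the arm swings it up and back. The bar is 20 mm wide, 18 mm high; a steel weight 36 mm in diameter stands 36 mm above it, 101 mm in front of the pivot.
- left_arm (a joint): Angle of the left-hand abrading arm, same build mirrored, at y +0.05 in the machine frame: 0 = down, as it starts. Leave it alone.
- start_key (a joint): Travel of the start key (m): 0 = out, 0.004 = fully in; sprung, 1.4 N to start moving and 2.8 N fully in; comes out again by itself. It moves square to the sloping panel.
- start_key_top (a point): Middle of the face of the start key: the only round key on the panel, 24 mm in diameter, standing 7 mm above the panel (3 mm when fully in), right of the panel's middle. z points out of the panel, square to it. Machine frame: (-0.164, -0.045, 0.075). The nearest other key is the square stop key, 55 mm to its left (centres).
- power_switch: Black rocker power switch at the right end of the panel, 26 x 36 mm, standing about 9 mm proud, centred at (-0.132, -0.125, 0.083) in the machine frame. Leave it alone.
- spare_wheel: Loose spare abrasive wheel, 52 mm in diameter, 12.7 mm thick, 16 mm bore, lying flat on the right of the deck (top at z 0.118). Origin: centre of its underside.
- beaker: Loose empty glass beaker, 68 mm in diameter, 90 mm tall, on the bench right of the machine. Origin: centre of its underside.
- thread_cone: Loose cone of undyed thread, 72 mm in diameter at its widest, 110 mm tall, standing on the bench left of the machine. Origin: centre of its underside.
- spanner: Loose steel spanner lying on the bench left of the machine, 180 mm long, 38 mm wide, 8 mm thick. Origin: centre of its underside; x along it.
- stop_key (a joint): Travel of a square key, 24 x 24 mm; stops the machine, leave it alone: 0 = out, 0.004 = fully in. Same kind of sprung key as the start key; its top is centred at (-0.164, +0.010, 0.075) in the machine frame.
- set_key1 (a joint): Travel of a small square setting key, 15 x 15 mm; leave it alone: 0 = out, 0.004 = fully in. Same kind of sprung key as the start key; its top is centred at (-0.173, +0.130, 0.071) in the machine frame.
- set_key2 (a joint): Travel of a small square setting key, 15 x 15 mm; leave it alone: 0 = out, 0.004 = fully in. Same kind of sprung key as the start key; its top is centred at (-0.173, +0.095, 0.071) in the machine frame.
- set_key3 (a joint): Travel of a small square setting key, 15 x 15 mm; leave it alone: 0 = out, 0.004 = fully in. Same kind of sprung key as the start key; its top is centred at (-0.173, +0.060, 0.071) in the machine frame.

How it is judged:
On the way, in this order (a step that is already met when the one before it is completed fails the run):
1. the right arm is down, its wheel on the specimen, start not yet pressed (value of joint right_arm below 0.02 rad and value of joint start_key below 0.001 m), for 0.2 s.
2. the start key is pressed in (value of joint start_key above 0.003 m), for 0.1 s.
3. the start key is let out again (value of joint start_key below 0.0008 m), for 0.1 s.
At the end, for the whole second after the job is handed in: Both arms are down (within 0.02 rad), the start key has been pressed at least 3 mm in after the right arm was down and is out again (within 0.8 mm), no other key is in, and the loose things are at rest, upright and within 10 mm of where they were (value of joint each of right_arm, left_arm below 0.02 rad and value of joint each of start_key, stop_key, set_key1, set_key2, set_key3 below 0.0008 m and distance of each of spare_wheel, beaker, thread_cone, spanner from where it was at the start of the episode below 0.01 m and angle between each of beaker, thread_cone, spare_wheel's own z axis and vertical below 0.2 rad and linear speed of each of spare_wheel, beaker, thread_cone, spanner below 0.02 m/s); the robot touches nothing.
It fails at once if start pressed while the right arm was still up (value of joint start_key above 0.0015 m and value of joint right_arm above 0.025 rad).
It fails at once if another key pressed, the left arm lifted or leaned on (over 4 N), or the power switch touched (over 1 N) (value of joint any of stop_key, set_key1, set_key2, set_key3 above 0.0015 m or value of joint left_arm above 0.03 rad or contact force between any of the arm, the fingers and left_arm above 4 N or contact force between any of the arm, the fingers and power_switch above 1 N).
It fails at once if the right arm slammed down, lifted, gripped or pushed hard (over 25 N) (velocity of joint right_arm below -1.2 rad/s or value of joint right_arm above 0.85 rad or contact force between the fingers and right_arm above 25 N).
It fails at once if the start key pressed hard (over 25 N) (contact force between the fingers and start_key above 25 N).
It fails at once if a loose thing moved, lifted or knocked over (distance of any of spare_wheel, beaker, thread_cone, spanner from where it was at the start of the episode above 0.012 m).
It also fails if it takes over 38 s, if anything falls off the work surface, if the arm or the gripper's body presses on something with over 40 N, if the wrist force passes 120 N, or if a joint passes its speed limit or range.

## Working session

There is one attempt and no reset: what is moved stays moved. The work goes in short steps, each a Python script; the robot and the scene stay as the last script left them, time stands still between calls to the robot, and variables do not carry over. Pictures are saved under pics/ and viewed, at most 10 in all, crops included, and the job is handed in when it is done.

```bash
mkdir -p pics
cat > h.py <<'E'
import numpy as np, cv2
from station import arm, claw, cams, job
from scipy.spatial.transform import Rotation as R
def snap(c,fn=None):
    im,d=cams.camera(c); 
    if fn: cv2.imwrite('pics/'+fn,im[:,:,::-1])
    return im,d,cams.get_calibration(c)
def cloud(d,k):
    v,u=np.mgrid[:d.shape[0],:d.shape[1]]
    p=np.stack([(u-k['cx'])*d/k['fx'],(v-k['cy'])*d/k['fy'],d],-1)
    return p@np.array(k['rotation']).T+np.array(k['position'])
E
python3 - <<'E'
from h import *
np.set_printoptions(precision=4,suppress=True)
s=arm.read_state();print(s['t'],s['eef_pos'],s['ee_rot'],s['opening'])
for c in ['top','side']:
    im,d,k=snap(c,c+'1.png'); print(c,k['position'],np.array(k['rotation']).ravel(),k['fx'])
    for n in ['start_key_top','right_arm_tab','right_arm_pivot','turntable_centre','power_switch','stop_key','set_key1','spare_wheel','beaker','abraser']:
        print(n,[(np.round(r['centre'],4).tolist(),round(r['p'],2)) for r in cams.find_in(n,c)[:2]])
print(arm.read_state()['t'])
E
```

```text
0.0 [ 0.3031 -0.6029  0.4039] [-3.0552 -0.7247  0.0008] 0.08538083267557456
top [0.4185 0.0296 1.3187] [-2.1171  2.1556 -0.1973] 478.34165294573256
start_key_top [([0.49, 0.0928, 0.0731], 0.36)]
right_arm_tab [([0.6754, 0.034, 0.2256], 0.77)]
right_arm_pivot [([0.6781, 0.0327, 0.2208], 0.59), ([0.4905, 0.0916, 0.0719], 0.41)]
turntable_centre [([0.6329, 0.0897, 0.0999], 0.61)]
power_switch [([0.5125, -0.0434, 0.0878], 0.62), ([0.632, 0.0862, 0.1005], 0.46)]
stop_key [([0.6772, 0.0326, 0.2252], 0.16)]
set_key1 [([0.5752, -0.2083, 0.0367], 0.2)]
spare_wheel [([0.623, -0.0488, 0.1154], 0.69)]
beaker [([0.5714, -0.2083, 0.04], 0.74)]
abraser [([0.63, 0.0873, 0.1035], 0.63)]
side [0.2727 0.6835 0.9511] [-0.6665  2.6825 -1.0257] 449.21748029681766
start_key_top []
right_arm_tab [([0.6785, 0.043, 0.2173], 0.6), ([0.4933, 0.3783, 0.0105], 0.25)]
right_arm_pivot [([0.6771, 0.0383, 0.2219], 0.68), ([0.49, 0.0427, 0.0752], 0.56)]
turntable_centre [([0.6247, 0.1373, 0.1043], 0.75)]
power_switch []
stop_key [([0.4887, 0.0927, 0.073], 0.41)]
set_key1 [([0.4746, 0.1848, 0.0722], 0.45), ([0.4808, 0.2158, 0.0731], 0.39)]
spare_wheel [([0.6224, -0.0463, 0.1224], 0.79)]
beaker [([0.5722, -0.1888, 0.0633], 0.85)]
abraser [([0.622, 0.1379, 0.1082], 0.76)]
1.1
```

```bash
sed -i "s/np.array(k\['rotation'\]).T/R.from_rotvec(k['rotation']).as_matrix().T/" h.py; python3 -c "
import cv2,numpy as np
a=cv2.imread('pics/top1.png');b=cv2.imread('pics/side1.png')
cv2.imwrite('pics/ts.png',cv2.resize(np.hstack([a,b]),(800,300)))"
```

```text
(no output)
```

View pics/top1.png

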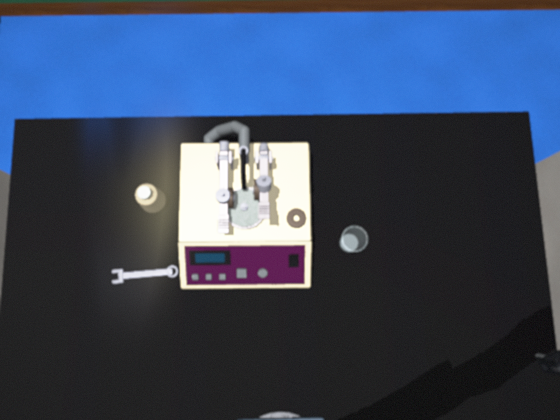

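View pics/side1.png

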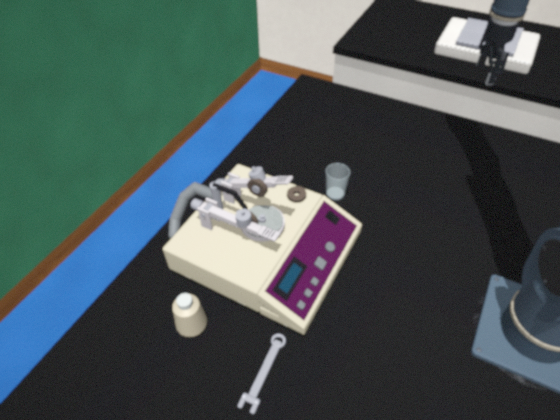

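Run:
```python
from h import *
np.set_printoptions(precision=4,suppress=True)
s=arm.read_state();T=R.from_rotvec(s['ee_rot']).as_matrix();print(T)
k=cams.get_calibration('wrist');print(T.T@(np.array(k['position'])-s['eef_pos']));print(T.T@R.from_rotvec(k['rotation']).as_matrix(),k['fx'],k['cx'],k['cy'])
im,d,k=snap('top');P=cloud(d,k)
def px(u,v):return P[v,u]
for n,u,v in [('start',263,272),('stop',241,273),('power',294,260),('tab',264,212),('deckR',300,190),('deck',300,235),('set1',195,277)]:print(n,px(u,v))
for sg in (1,-1):
    for tilt in (0,25.6):
        t=np.radians(tilt);z=np.array([np.sin(t),0,-np.cos(t)]);y=np.array([0,-sg,0.]);x=np.cross(y,z)
        rv=R.from_matrix(np.c_[x,y,z]).as_rotvec()
        for tip in ([.49,.04,.08],[.49,.04,.2],[.63,.035,.26],[.6,.035,.165],[.52,.04,.3]):
            print(sg,tilt,tip,arm.ik(np.array(tip)-.173*z,rv))
```

```text
[[ 0.8935  0.4492 -0.    ]
 [ 0.4492 -0.8935  0.    ]
 [-0.     -0.     -1.    ]]
[ 0.0804 -0.0009  0.0307]
[[ 0.0011 -0.949  -0.3151]
 [ 1.      0.0012 -0.0002]
 [ 0.0006 -0.3151  0.949 ]] 334.39983333696006 275.5726732658405 210.49871921625456
start [0.4887 0.0358 0.0748]
stop [0.4872 0.0927 0.0747]
power [ 0.5169 -0.0442  0.0924]
tab [0.6165 0.0305 0.2385]
deckR [ 0.6972 -0.064   0.1063]
deck [ 0.5791 -0.0603  0.1083]
set1 [0.4793 0.2117 0.0718]
1 0 [0.49, 0.04, 0.08] [-0.19    0.5169  0.0188  2.0909 -0.0183  0.534  -1.7286]
1 0 [0.49, 0.04, 0.2] [-0.075   0.3426 -0.1373  1.951   0.0611  0.8519 -1.8155]
1 0 [0.63, 0.035, 0.26] [-0.0869  0.4864 -0.0691  1.5184  0.0355  1.138  -1.7337]
1 0 [0.6, 0.035, 0.165] [-0.1258  0.529  -0.0163  1.7274  0.0106  0.8853 -1.7174]
1 0 [0.52, 0.04, 0.3] [-0.0013  0.2929 -0.2226  1.7245  0.0705  1.132  -1.8155]
1 25.6 [0.49, 0.04, 0.08] None
1 25.6 [0.49, 0.04, 0.2] [-0.2719  0.1824  0.0157  2.3421  0.5336  0.212  -2.328 ]
1 25.6 [0.63, 0.035, 0.26] [ 0.004   0.2943 -0.2301  1.9503  0.3322  0.486  -2.0343]
1 25.6 [0.6, 0.035, 0.165] [-0.5159  0.4222
[... 206 characters left out ...]

-1 0 [0.49, 0.04, 0.2] [ 0.3818  0.4193 -0.781   1.9361  0.3651  0.9319  0.9927]
-1 0 [0.63, 0.035, 0.26] [ 0.311   0.5639 -0.7445  1.5026  0.3944  1.2297  1.0818]
-1 0 [0.6, 0.035, 0.165] [ 0.318   0.6113 -0.7337  1.7106  0.4727  1.0049  0.9852]
-1 0 [0.52, 0.04, 0.3] [ 0.405   0.3633 -0.8031  1.7113  0.2795  1.1861  1.0991]
-1 25.6 [0.49, 0.04, 0.08] None
-1 25.6 [0.49, 0.04, 0.2] [ 0.3243  0.2239 -0.6989  2.3247  0.9514  0.3516  0.3811]
-1 25.6 [0.63, 0.035, 0.26] [ 0.2423  0.322  -0.5478  1.9427  0.5443  0.5425  0.9082]
-1 25.6 [0.6, 0.035, 0.165] [ 0.1698  0.4092 -0.481   2.139   1.0058  0.3404  0.4217]
-1 25.6 [0.52, 0.04, 0.3] [ 0.4666  0.1148 -0.7758  2.0953  0.3876  0.5642  0.9952]
```

```bash
cat >> h.py <<'E'
def ori(tilt,yaw=0):
    t=np.radians(tilt);Y=R.from_euler('z',yaw).as_matrix()
    z=Y@[np.sin(t),0,-np.cos(t)];y=Y@[0,1.,0];x=np.cross(y,z)
    return R.from_matrix(np.c_[x,y,z]).as_rotvec(),z
E
python3 - <<'E'
from h import *
np.set_printoptions(precision=4,suppress=True)
claw.grab()
o,z=ori(20)
arm.move_pose(np.array([.50,.05,.33])-.173*z,o)
im,d,k=snap('wrist','w1.png');P=cloud(d,k)
np.savez('w1.npz',P=P,im=im)
for n in ['start_key_top','right_arm_tab','stop_key','power_switch','turntable_centre','set_key1','spare_wheel']:
    print(n,[(np.round(r['centre'],4).tolist(),round(r['p'],2)) for r in cams.find_in(n,'wrist')[:3]])
s=arm.read_state();print(s['t'],s['eef_pos'],s['opening'],s['force'],s['joints'])
E
```

```text
start_key_top [([0.4896, 0.0389, 0.0746], 0.63)]
right_arm_tab [([0.4947, 0.3372, 0.0072], 0.66)]
stop_key [([0.487, 0.0926, 0.0726], 0.7)]
power_switch [([0.515, -0.0436, 0.0854], 0.62)]
turntable_centre [([0.5509, 0.0925, 0.0977], 0.78)]
set_key1 [([0.4803, 0.2125, 0.0729], 0.79), ([0.4854, 0.1814, 0.0684], 0.68), ([0.4805, 0.1384, 0.069], 0.68)]
spare_wheel [([0.6183, -0.0502, 0.1154], 0.86)]
4.7583 [0.4409 0.0499 0.4925] -3.857762375630738e-08 [ 0.7408 -0.1296 -0.1655] [ 0.4862  0.0917 -0.8024  1.9876  0.243   0.7688  1.1198]
```

View pics/w1.png

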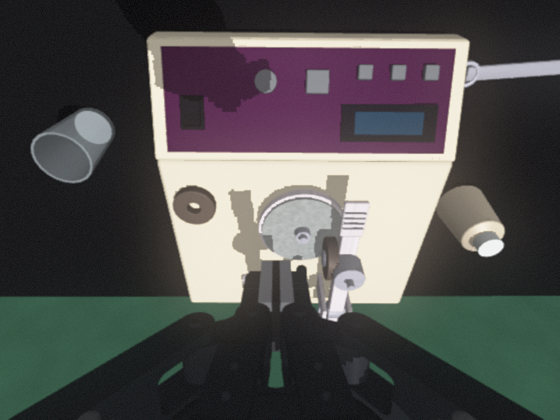

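Run:
```python
from h import *
np.set_printoptions(precision=4,suppress=True)
M=np.array([[-.164,-.045],[-.164,.010],[-.132,-.125],[-.173,.13],[-.173,.095],[-.173,.06]])
W=np.array([[.4893,.0385],[.487,.0926],[.5155,-.0438],[.480,.2121],[.481,.178],[.4805,.1384]])
m=M-M.mean(0);w=W-W.mean(0)
yaw=np.arctan2((m[:,0]*w[:,1]-m[:,1]*w[:,0]).sum(),(m*w).sum())
c,s=np.cos(yaw),np.sin(yaw);A=np.array([[c,-s],[s,c]]);t=W.mean(0)-A@M.mean(0)
print('yaw',yaw,'t',t);print((M@A.T+t-W))
P=np.load('w1.npz')['P'];im=np.load('w1.npz')['im']
# deck edges in machine frame from wrist cloud: deck points
def mach(Q): q=Q.copy();q[...,:2]=(Q[...,:2]-t)@A;return q
q=mach(P.reshape(-1,3));dk=q[(abs(q[:,2]-.105)<.004)&(q[:,0]>-.07)&(q[:,0]<.1)]
print('deck z',np.median(dk[:,2]),'y range',np.percentile(dk[:,1],[.3,99.7]),'expect -/+.17')
for cam in ('top','side'):
    im,d,k=snap(cam);q=mach(cloud(d,k).reshape(-1,3))
    f=q[(q[:,0]>-.22)&(q[:,0]<.19)&(abs(q[:,1])<.2)]
    dk=f[(abs(f[:,2]-.105)<.006)];print(cam,'deck',np.median(dk[:,2]),np.percentile(dk[:,1],[.5,99.5]),np.percentile(dk[:,0],[.5,99.5]))
    for nm,y0 in(('R',-.05),('L',.05)):
        a=f[(abs(f[:,1]-y0)<.025)&(f[:,2]>.15)&(f[:,0]<.1)]; a=a[np.argsort(a[:,0])]
        print(nm,len(a));print(a[:26:2] if nm=='R' else a[:8:2])
np.savez('m.npz',yaw=yaw,t=t,A=A);print(arm.read_state()['t'])
```

```text
yaw -0.019685925809598954 t [0.6516 0.0786]
[[-0.0025 -0.0017]
 [ 0.0008 -0.0008]
 [ 0.0017  0.    ]
 [ 0.0012 -0.0001]
 [-0.0005 -0.001 ]
 [-0.0007  0.0036]]
deck z 0.10499998949412317 y range [-0.1634  0.2553] expect -/+.17
top deck 0.10402248951204007 [-0.1644  0.1707] [-0.1048  0.1741]
R 1594
[[-0.22   -0.075   0.529 ]
 [-0.22   -0.0395  0.6915]
 [-0.2199 -0.0407  0.6902]
 [-0.2199 -0.0589  0.6884]
 [-0.2197 -0.0603  0.6811]
 [-0.2194 -0.0632  0.6634]
 [-0.2191 -0.0692  0.571 ]
 [-0.219  -0.0356  0.6417]
 [-0.219  -0.0257  0.6402]
 [-0.219  -0.0313  0.64  ]
 [-0.2189 -0.0285  0.639 ]
 [-0.2189 -0.0524  0.7018]
 [-0.2188 -0.0537  0.7005]]
L 825
[[-0.1942  0.0251  0.4131]
 [-0.1923  0.0251  0.4128]
 [-0.1905  0.0271  0.4123]
 [-0.1885  0.0292  0.4103]]
side deck 0.10567524232134395 [-0.1614  0.1729] [-0.1067  0.1744]
R 738
[[-0.22   -0.0328  0.6429]
 [-0.2198 -0.0415  0.6598]
 [-0.2198 -0.0427  0.6578]
 [-0.2197 -0.0474  0.6412]
 [-0.2196 -0.0394  0.6649]
 [-0.2195 -0.0409  0.6628]
 [-0.2194 -0.0263  0.6426]
 [-0.2193 -0.0399  0.666 ]
 [-0.2189 -0.0389  0.6775]
 [-0.2189 -0.0382  0.6791]
 [-0.2188 -0.0386  0.6707]
 [-0.2187 -0.038   0.6723]
 [-0.2186 -0.0415  0.6667]]
L 979
[[-0.1936  0.0263  0.4127]
 [-0.1927  0.0279  0.4088]
 [-0.1917  0.027   0.4148]
 [-0.1913  0.029   0.4091]]
4.8583
```

Run:
```python
from h import *
np.set_printoptions(precision=4,suppress=True)
o,z=ori(20)
arm.move_pose(np.array([.50,-.07,.34])-.173*z,o)
im,d,k=snap('wrist','w2.png');P=cloud(d,k)
np.savez('w2.npz',P=P,im=im)
for n in ['start_key_top','right_arm_tab','right_arm_pivot','stop_key','power_switch','turntable_centre']:
    print(n,[(np.round(r['centre'],4).tolist(),round(r['p'],2)) for r in cams.find_in(n,'wrist')[:3]])
t=np.array([.6518,.0805]);yaw=-.0197;A=R.from_euler('z',yaw).as_matrix()[:2,:2]
q=P.copy();q[...,:2]=(P[...,:2]-t)@A
f=q.reshape(-1,3);f=f[(f[:,0]>-.1)&(f[:,0]<.19)&(abs(f[:,1])<.3)&(f[:,2]>.09)&(f[:,2]<.3)]
dk=f[(abs(f[:,2]-.105)<.003)];print('deck',np.median(dk[:,2]))
for x in(-.06,-.03,0,.03):
    s=dk[abs(dk[:,0]-x)<.008];print(x,s[:,1].min(),s[:,1].max())
v,u=np.where((abs(q[...,1]+.05)<.03)&(q[...,2]>.15)&(q[...,2]<.3)&(q[...,0]>-.09)&(q[...,0]<.1));print(len(v))
a=q[v,u];
for x in np.arange(-.09,.1,.006):
    i=abs(a[:,0]-x)<.003
    if i.sum()>3:print(round(x,3),i.sum(),'z',np.percentile(a[i,2],[5,50,95]),'y',a[i,1].min(),a[i,1].max(),'px',np.median(u[i]),np.median(v[i]))
print(arm.read_state()['t'])
```

```text
start_key_top [([0.4858, 0.177, 0.0677], 0.51)]
right_arm_tab [([0.6765, 0.0304, 0.2275], 0.92)]
right_arm_pivot [([0.6681, 0.0259, 0.2238], 0.67)]
stop_key [([0.4882, 0.0949, 0.074], 0.76)]
power_switch [([0.5159, -0.0435, 0.0863], 0.73)]
turntable_centre []
deck 0.10500104857146875
-0.06 -0.16664023600012878 0.17166725463225493
-0.03 -0.16553585241794183 0.1724330172674788
0 -0.16561796407271456 0.17135272813642685
0.03 -0.16430589753834357 0.248613644512882
2175
-0.054 50 z [0.2413 0.2426 0.2452] y -0.05930610927533565 -0.03610457496648308 px 393.5 267.0
-0.048 190 z [0.2405 0.2448 0.2463] y -0.06013669977844944 -0.03498731455923051 px 388.0 270.0
-0.042 82 z [0.2396 0.2429 0.2441] y -0.060497410338177564 -0.034877399674067805 px 385.5 274.0
-0.036 49 z [0.2352 0.2396 0.2425] y -0.060055345397054226 -0.03702750402957349 px 380.0 276.0
-0.03 56 z [0.2324 0.2381 0.2399] y -0.06036189036711825 -0.03554642298303252 px 378.5 278.0
-0.024 58 z [0.2302 0.2355 0.2366] y -0.06006909867646001 -0.03489003481654945 px 376.5 279.5
-0.018 70 z [0.2124 0.2322 0.2333] y -0.059861242547481444 -0.0
[... 1115 characters left out ...]
4265 -0.03548181066575612 px 351.0 291.5
0.06 12 z [0.1776 0.1826 0.1874] y -0.056143451230051954 -0.05544910392062133 px 350.0 291.0
0.066 13 z [0.1736 0.1816 0.1897] y -0.05598018930170799 -0.05528912415316072 px 349.0 294.0
0.072 20 z [0.1727 0.1797 0.1873] y -0.055989650153569805 -0.054070488515706734 px 348.0 295.5
0.078 16 z [0.1684 0.1774 0.1858] y -0.05581921287879942 -0.05320153571743025 px 347.0 296.5
0.084 19 z [0.1653 0.1758 0.1823] y -0.05590342874315685 -0.05133954314907843 px 346.0 299.0
0.09 16 z [0.1641 0.1729 0.1797] y -0.05565463491317102 -0.050186150433751846 px 345.0 299.5
0.096 21 z [0.1599 0.1723 0.1768] y -0.05558358677145478 -0.04730379504873274 px 345.0 302.0
5.7583
```

View pics/w2.png

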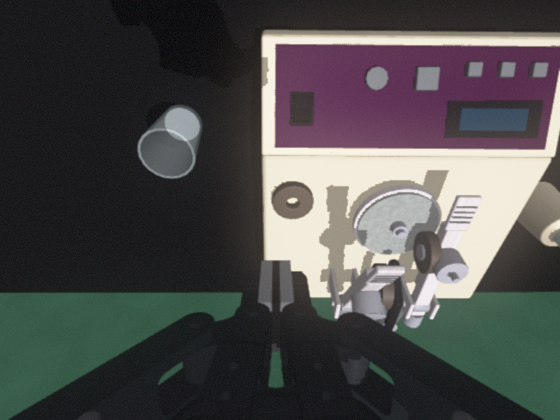

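Run:
```python
from h import *
np.set_printoptions(precision=4,suppress=True)
D=np.load('w2.npz');P=D['P'];im=D['im'].astype(int)
def blob(u,v,r=20):
    s=im[v-r:v+r,u-r:u+r]; m=((s.max(-1)-s.min(-1))<35)&(s.min(-1)>70)
    n,l=cv2.connectedComponents(m.astype(np.uint8));k=l==l[r,r];p=P[v-r:v+r,u-r:u+r][k]
    return k.sum(),p.mean(0),p.min(0),p.max(0)
print('start',blob(377,78));print('stop',blob(428,78));
for c in (300,350,450):
    p=P[140:175,c]; print(c,[x for x in p[::3]])
m=(im[...,0]>60)&(im[...,2]<im[...,0])
p=P.reshape(-1,3);b=p[(abs(p[:,2]-.105)<.002)&(p[:,0]<.9)&(p[:,1]<0.05)];print('back',np.percentile(b[:,0],[1,99,99.9]))
```

```text
start (np.int64(444), array([0.4849, 0.0393, 0.0782]), array([ 0.3744, -0.0691,  0.0632]), array([0.499 , 0.0547, 0.446 ]))
stop (np.int64(559), array([0.4857, 0.0946, 0.0763]), array([ 0.3744, -0.0691,  0.0629]), array([0.4984, 0.1108, 0.446 ]))
300 [array([ 0.5475, -0.0409,  0.098 ]), array([ 0.5504, -0.0408,  0.0998]), array([ 0.554 , -0.0407,  0.1001]), array([ 0.5567, -0.0407,  0.1021]), array([ 0.5597, -0.0406,  0.1038]), array([ 0.5642, -0.0404,  0.1027]), array([ 0.567 , -0.0404,  0.1046]), array([ 0.571 , -0.0402,  0.1046]), array([ 0.5753, -0.0399,  0.1041]), array([ 0.5786, -0.0399,  0.1053]), array([ 0.5824, -0.0397,  0.1059]), array([ 0.5867, -0.0395,  0.1057])]
350 [array([0.548 , 0.0162, 0.0971]), array([0.55  , 0.0159, 0.1004]), array([0.5531, 0.0162, 0.1017]), array([0.557 , 0.0167, 0.1015]), array([0.5599, 0.0168, 0.1032]), array([0.563 , 0.017 , 0.1047]), array([0.5671, 0.0176, 0.1043]), array([0.5711, 0.0182, 0.1043]), array([0.5748, 0.0186, 0.1049]), array([0.5785, 0.019 , 0.1056]), array([0.5832, 0.0199, 0.1045]), array([0.5871, 0.0203, 0.105 ])]
450 [array([0.5475, 0.1299, 0.0978]), array([0.5507, 0.1305, 0.0989]), array([0.5532, 0.1304, 0.1013]), array([0.5566, 0.1311, 0.1022]), array([0.5596, 0.1315, 0.1037]), array([0.5635, 0.1328, 0.1036]), array([0.567 , 0.1335, 0.1045]), array([0.5707, 0.1346, 0.1049]), array([0.574 , 0.1351, 0.1062]), array([0.5783, 0.1367, 0.1057]), array([0.5827, 0.1384, 0.1051]), array([0.5869, 0.1397, 0.1052])]
back [0.5596 0.8115 0.8254]
```

Run:
```python
from h import *
np.set_printoptions(precision=3,suppress=True)
o,z=ori(20);T=np.array([.650,.0335,0])
def tip(x,zz,**k): arm.move_linear(T+[x,0,zz]-.173*z,o,**k)
def st():
    s=arm.read_state();return s['t'],s['force'],s['eef_pos']+.173*z
arm.move_pose(T+[-.035,0,.29]-.173*z,o)
tip(-.028,.255,rate=.08); arm.sleep(.2);t,f0,p=st();print(t,f0,p)
for i in range(1,9):
    a=i/9
    tip(-.028-.020*a,.255+(.172-.255)*a,rate=.05); t,f,p=st();print(round(t,2),f-f0,p-T)
    if np.linalg.norm(f-f0)>10: break
```

```text
7.25 [-0.113 -0.2   -0.521] [0.622 0.034 0.255]
7.59 [0.157 0.495 0.788] [-0.03  -0.     0.245]
7.93 [0.013 0.787 0.655] [-0.033 -0.     0.236]
8.28 [ 1.177  0.58  -0.067] [-0.035 -0.     0.227]
8.62 [-0.447  0.748  0.27 ] [-0.037 -0.     0.218]
8.96 [0.554 0.153 0.768] [-0.039 -0.     0.208]
9.3 [1.212 0.245 0.268] [-0.042  0.     0.199]
9.64 [0.338 0.451 0.535] [-0.044 -0.     0.19 ]
9.98 [ 1.029 -0.826  1.043] [-0.046  0.     0.181]
```

Run:
```python
from h import *
np.set_printoptions(precision=3,suppress=True)
o,z=ori(20);T=np.array([.650,.0335,0])
f0=np.array([-.113,-.2,-.521])
def F(): 
    return np.mean([arm.read_state()['force'] for _ in range(10)],0)-f0
zz=.181
n=0
while zz>.160:
    zz-=.0015; arm.move_linear(T+[-.048,0,zz]-.173*z,o,rate=.03)
    s=arm.read_state();f=F();print(round(s['t'],2),round(zz,4),f)
    if f[2]>6: break
im,d,k=snap('wrist','w3.png')
cv2.imwrite('pics/s3.png',cv2.resize(snap('side')[0][120:300,140:400,::-1],None,fx=3,fy=3))
```

```text
10.23 0.1795 [-0.635  0.247  1.665]
10.48 0.178 [-0.18   0.634  1.598]
10.73 0.1765 [-0.258  0.68   2.248]
10.98 0.175 [-0.212  0.603  2.012]
11.23 0.1735 [0.559 0.206 1.636]
11.48 0.172 [-0.503  0.611  0.562]
11.73 0.1705 [-1.345 -0.011  2.025]
11.98 0.169 [-0.08   0.383  0.646]
12.23 0.1675 [-0.217 -1.097  1.149]
12.48 0.166 [-2.098  0.13   4.838]
12.73 0.1645 [-3.743  0.589  7.231]
```

View pics/s3.png

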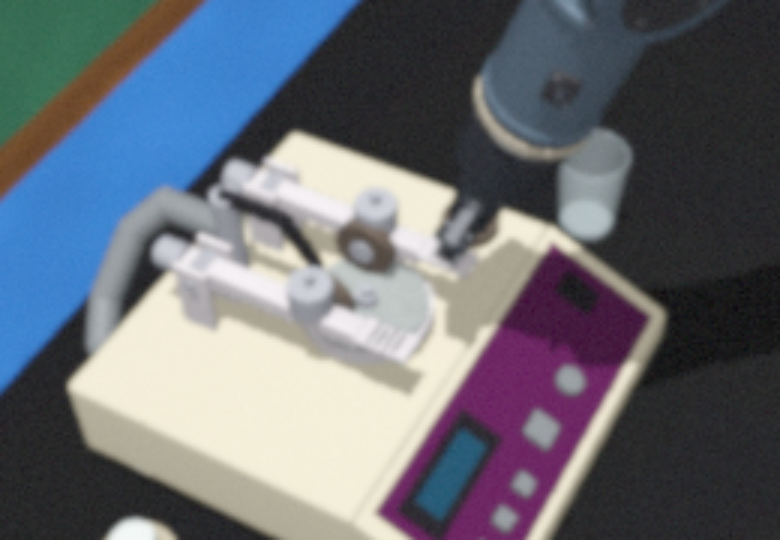

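Run:
```python
from h import *
np.set_printoptions(precision=3,suppress=True)
o,z=ori(20);p=np.array(arm.read_state()['eef_pos'])
arm.sleep(.2);arm.move_linear(p+[-.01,0,.04],rate=.1)
arm.move_linear(p+[-.07,0,.06],rate=.15)
n=np.array([-.432,0,.902]);C=np.array([.4779,.038,.0744])
for tl in (14,12,10,7,4,0):
    oo,zz=ori(tl)
    if all(arm.ik(C+n*h-.173*zz,oo) is not None for h in(.05,.02,-.006)): break
print('tilt',tl)
arm.move_pose(C+n*.05-.173*zz,oo)
arm.sleep(.1)
im,d,k=snap('wrist')
cv2.imwrite('pics/s4.png',cv2.resize(snap('side')[0][150:320,160:400,::-1],None,fx=3,fy=3))
print([(r['centre'],r['p']) for r in cams.find_in('start_key_top','wrist')[:2]])
s=arm.read_state();print(s['t'],s['force'],s['joints'])
```

```text
tilt 14
[([0.4855, 0.0391, 0.0706], 0.66)]
15.0 [1.086 0.245 0.642] [ 0.211  0.373 -0.581  2.329  0.846  0.374  0.479]
```

View pics/s4.png

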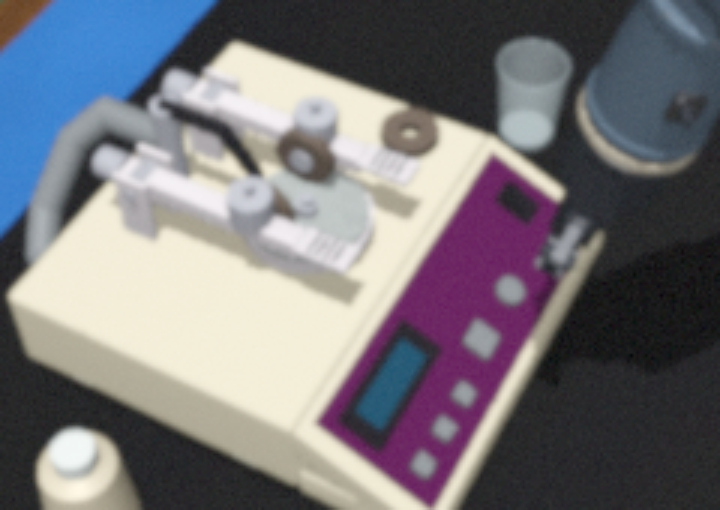

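Run:
```python
from h import *
np.set_printoptions(precision=3,suppress=True)
n=np.array([-.432,0,.902]);C=np.array([.4779,.0385,.0738]);o,z=ori(14)
F=lambda:np.mean([arm.read_state()['force'] for _ in range(10)],0)
go=lambda h,r:arm.move_linear(C+n*h-.173*z,o,rate=r)
go(.012,.08);arm.sleep(.1);f0=F()
h=.004;go(h,.04)
while h>-.012:
    h-=.0007;go(h,.02);f=F()-f0;a=f@n;print(round(arm.read_state()['t'],2),round(h,4),f,round(a,2))
    if a>6.5:break
arm.sleep(.25)
go(.05,.06)
s=arm.read_state();print(s['t'])
```

```text
16.33 0.0033 [0.765 0.564 0.468] 0.09
16.58 0.0026 [ 0.151  1.196 -0.485] -0.5
16.83 0.0019 [1.06  0.308 0.254] -0.23
17.08 0.0012 [1.733 0.189 0.52 ] -0.28
17.33 0.0005 [0.891 0.346 0.029] -0.36
17.58 -0.0002 [ 0.751 -0.881  0.343] -0.02
17.83 -0.0009 [-1.295 -0.141  1.484] 1.9
18.08 -0.0016 [0.135 0.321 1.477] 1.27
18.33 -0.0023 [-0.764  1.05   1.733] 1.89
18.58 -0.003 [0.698 0.162 2.539] 1.99
18.83 -0.0037 [-0.429 -0.014  2.334] 2.29
19.08 -0.0044 [-1.114 -0.314  3.023] 3.21
19.33 -0.0051 [-3.51   0.095  8.462] 9.15
20.65
```

Run:
```python
from h import *
p=np.array(arm.read_state()['eef_pos'])
try: arm.move_linear(p+[-.02,0,.08],rate=.12)
except arm.Unreachable: arm.move_linear(p+[0,0,.06],rate=.12)
arm.sleep(.3)
for n in('spare_wheel','beaker'):
    cams.camera('side');print(n,[(np.round(r['centre'],4),r['p']) for r in cams.find_in(n,'side')[:1]])
print(arm.read_state()['t'],job.finish_job())
```

```text
spare_wheel [(array([ 0.6232, -0.0475,  0.1234]), 0.73)]
beaker [(array([ 0.5699, -0.1895,  0.0638]), 0.64)]
the job is handed in; nothing more can be done
21.9833 None
```

I handed the job in at about 22 s, and the hand-in returned no verdict. The right arm was pushed down onto the specimen at about 7 N and stayed down in the later picture. The start key was then pressed about 4 mm to its stop (peak about 9 N) and released, and the robot drew back clear. The last check, by network detection, put the spare wheel and beaker within about 3 mm of where they were. I did not re-check the thread cone or spanner, or look at the key after release.

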